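# Hold a gauge block on the sprung probe through the guard slot

### The job

Take the longest of the three gauge blocks out of the wooden rack, pass it foot first down through the narrow slot in the probe station's guard plate and press the sprung probe under it until its pointer stands between the two lines on the scale, never driving the probe to its stop. Finish holding it there: the gripper still grips the upper end of the upright block and keeps the pointer between the lines, and nothing is let go. Leave the other two blocks in the rack and everything else on the table where it is.

Things in the scene. Friction and masses are not known exactly. Their poses are not given: they have to be found in the camera images.
- block_long: The LONGEST of three plain ground-steel gauge blocks: a bar 9 mm thick (its x) by 35 mm wide (its y) by 100 mm long (its z), about 0.25 kg (varies). It stands on end in one of the rack's three sockets, which one varies. Origin: centre of its foot; z points up. Turned half round it is the same. In the rack its foot is 6 mm above the table.
- block_mid: Gauge block of the same 9 x 35 mm section but 80 mm long, in another socket. Origin: centre of its foot. Not to be used.
- block_short: Gauge block of the same 9 x 35 mm section but 65 mm long, in another socket. Origin: centre of its foot. Not to be used.
- rack: Wooden rack, fixed, 60 (x) x 180 (y) x 28 mm (z), with three sockets 12 x 38 mm, 22 mm deep, in a row along its y at -55, 0 and +55 mm; the blocks' 35 mm sides run along the row, their flat faces look to the rack's +x and -x. Origin: centre of its underside.
- station: Fixed probe station: grey base 120 (x) x 150 (y) x 20 mm, two cheeks at y = +-66 mm carrying a flat aluminium guard plate 110 x 150 mm, 8 mm thick, upper face 105 mm above the table, with one slot through its centre. Open at the x sides. A scale strip with two black lines stands at the +x edge. On the table's other side from the rack. Origin: centre of the underside.
- slot (a point): Centre of the slot's mouth on the guard plate's upper face, 105 mm above the table. The slot measures 11 mm (x) by 37 mm (y): 2 mm more than the block's 9 x 35 mm section. Axes are the station's.
- probe_cap (a point): Centre of the top of the sprung probe's round steel cap (26 mm across), below the slot; at rest 35 mm below the guard plate's upper face. It sinks as the probe is pushed.
- probe (a joint): Push of the sprung probe: 0 at rest, hard stop at 0.022 m. Yields from about 2.2 N, then 0.45 N per mm; springs back if let go. Its dark pointer in front of the scale strip is level with the upper line at 0.008 and the lower at 0.017 m. Midway (0.0125 m) the block's foot is 47.5 mm below the guard plate's upper face and the 100 mm block's top 52.5 mm above it.
- ring_gauge: Bystander: steel ring, 48 mm across, 18 mm high. Origin: centre of its underside.
- vee_block: Bystander: dark steel vee block 50 x 36 x 36 mm. Origin: centre of its underside.
- caliper: Bystander: digital caliper lying flat, about 200 x 75 mm, 15 mm high. Origin: middle of its beam, at the table.
- micrometer: Bystander: black micrometer lying flat, about 80 x 145 mm, 18 mm high. Origin: inside its bow, at the table.
- bowl: Bystander: white plastic bowl, 110 mm across, 35 mm high. Origin: centre of its underside.
- cleaner: Bystander: upright blue bottle, 56 mm across, 160 mm high. Origin: centre of its underside.
Things that resemble listed ones, but are neither listed nor needed, are in the scene too. Leave any green look-alike of the block_long alone.

How it is judged:
On the way, in this order (a step that is already met when the one before it is completed fails the run):
1. the longest block is lifted clear of the rack in the gripper (height (world z) of block_long above 0.04 m and contact force between the fingers and block_long above 3 N and z of the grasp point in the frame of block_long below 0.11 m), for 0.1 s.
2. its foot has gone in through the slot from above, the block upright and gripped (z of block_long in the frame of slot below -0.012 m and x of block_long in the frame of slot between -0.005 and 0.005 m and y of block_long in the frame of slot between -0.006 and 0.006 m and angle between block_long's own z axis and vertical below 0.12 rad and contact force between the fingers and block_long above 3 N and z of the grasp point in the frame of block_long below 0.11 m), for 0.1 s.
At the end, for the whole second after the job is handed in: The longest block is upright (0.12 rad) in the slot, foot within 5 mm (x), 6 mm (y) of its centre and 39-56 mm below the guard plate's top, pressing (over 2 N) the probe to 0.008-0.017 m, at rest (under 0.02 m/s), still gripped (over 3 N, TCP at most 110 mm above the foot) (value of joint probe between 0.008 and 0.017 m and x of block_long in the frame of slot between -0.005 and 0.005 m and y of block_long in the frame of slot between -0.006 and 0.006 m and angle between block_long's own z axis and vertical below 0.12 rad and z of block_long in the frame of slot between -0.056 and -0.039 m and contact force between block_long and station above 2 N and linear speed of block_long below 0.02 m/s and contact force between the fingers and block_long above 3 N and z of the grasp point in the frame of block_long below 0.11 m); the arm keeps its last pose, push and grip.
It fails at once if the probe is driven to its stop (beyond 0.021 m) (value of joint probe above 0.021 m).
It fails at once if another gauge block is moved by more than 15 mm (distance of any of block_mid, block_short from where it was at the start of the episode above 0.015 m).
It fails at once if a bystander on the table is moved by more than 20 mm (distance of any of ring_gauge, vee_block, caliper, micrometer, bowl, cleaner from where it was at the start of the episode above 0.02 m).
It also fails if it takes over 48 s, if anything falls off the work surface, if the arm or the gripper's body presses on something with over 40 N, if the wrist force passes 120 N, or if a joint passes its speed limit or range.

### The arm

A 6-joint arm with a two-finger parallel gripper is mounted at the origin on the work surface. World frame = base frame: x ahead of the robot, y to its left, z up, the work surface at z = 0. Lengths are in m, angles in rad, forces in N, time in s.
With the tool pointing down it reaches from about 0.35 to 0.875 m from the base axis. Payload 4.2 kg.
Tool frame: the origin (TCP) lies between the finger pads, 19 mm behind the fingertips; this is the grasp point; z points along the fingers, y is the line along which they close (so a half turn about z gives the same grasp; the last joint's range is limited). The gripper opens to 85 mm and grips with 20 to 120 N. Pads are 22 mm wide; open, the fingers measure 114 mm over their backs; the gripper's body (76 mm by 85 mm) begins 54 mm behind the grasp point. The pads swing forward as they close: fully open they stand 13 mm farther back than shut.
Start: joints at [1.582, 0.385, 0.008, 0, -1.194, -0.259], TCP at [0.153, 0.606, 0.25] pointing down, gripper open.
Joint ranges: [-3.14, 3.14], [-1.21, 2.06], [-1.07, 1.41], [-3.16, 2.05], [-2.99, -0.16], [-3.1, 3.1]. Speed limits (rad/s): [2.79, 2.79, 3.14, 3.14, 3.14, 3.14].

### API

Orientations are given as a 3x3 rotation matrix whose columns are the frame's x, y, z axes.
In Python, from cell import observe, snapshot, camera_model, close_job, recognise gives the robot as it stands. The module is installed in compiled form; this text tells all that it offers.
- The arm moves only by the tool send_rows, never from a script. Its argument "moves" is text: rows parted by semicolons, each of 6 numbers parted by spaces: the shift along the tool's x, y, z in m, then the turn, a rotation vector about the tool's x, y, z in rad. A call has 1 to 5 rows; each row shifts and turns the commanded pose from where the row before left it, along the tool's axes as they then stand; what a row does not reach is not made up. A row lasts 1/8 s, in which the tool goes at most 62.5 mm and 10.7 degrees, less where a joint would pass 70% of its speed; a pose out of reach is approached as far as the arm can. A call with a gripper value outside its range is refused whole. "claw" is the closure, from 0 (fully open) to 1 (shut), set as the call begins (left out, the last holds). The fingers move at their own pace and stop on an object; the grip force is fixed at half the most. Time passes only in rows, so rows that do not move let the fingers close. It gives the time, the measured TCP pose, the force, the opening and the grip force at its end, in the units of the state.
- observe(): the state, without advancing time (a new reading comes with each control period).
- snapshot(name): name is "scene" or "side" or "wrist"; returns the picture (480x640x3 uint8, red, green, blue); there is no depth.
- camera_model(name): a dict with "camera_matrix" (3x3 intrinsics, pixels), "view" (4x4, takes a point from world to camera coordinates); the wrist camera has in their place "tool_from_camera" (4x4, takes a point from camera to tool coordinates, whose origin is the TCP and whose axes are the flange's). Camera axes: x right, y up, looking along -z (the intrinsics and any distortion apply to the point x, -y, -z); pixel columns grow to the right and rows downward; lengths in m; the calibration is good to about 2 mm. A picture is of the moment at which its call begins: read the wrist's pose just before it. camera_model takes no time and is no camera call.
- close_job(): hands the job in; it is judged then, once.
Trained networks look in the newest picture that a camera, given by its name, has taken for a name from the list of things; names that differ only in an ending like _2 or _b are one class to them, and where a whole thing is asked for, a point or a joint stands for the part that bears it (a point fixed in the world has none). Each returns a list of dicts, best first, with "conf" (0 to 1); they miss things now and then, are a little off and sometimes report something else, mostly with a low value. They report only what shows in the picture. A call takes as long as a camera call. They do not tell look-alikes from the thing itself.
- recognise(camera, label): "box" ([left, top, right, bottom] in pixels, round what is visible of it).
The state is a dict: "time_s": time; "qpos": joint angles; "dq": joint speeds; "tau": joint torques, N m; "position": TCP position; "tool_rot": TCP orientation; "wrist_force": force on the tool from outside, world axes, zero at the start; "torque": the same for the moment, N m; "finger_gap": finger opening in m; "grip_force": force on a finger pad.
Only numpy, scipy, OpenCV 4.12 (cv2) and the standard library are available. Lean on these libraries where they do the work, as an engineer would, in place of code of your own. Each camera call takes 0.05 s, during which the arm holds its last target. There are 200 camera calls.

## Working session

There is one attempt and no reset: what is moved stays moved. The work goes in short steps, Python scripts to look and compute and a tool call to move; the robot and the scene stay as the last step left them, time stands still between calls to the robot, and variables do not carry over. Pictures are saved under pics/ and viewed, at most 10 in all, crops included, and the job is handed in when it is done.

Besides the shell and the picture viewer there is one more tool, called after "Emit:" as name(argument=value, ...), one argument or row to a line, values as JSON. send_rows: Moves the arm, as the interface text tells. Its arguments: {"type":"object","properties":{"moves":{"type":"string"},"claw":{"type":"number"}},"required":["moves"]}

```bash
mkdir -p pics; python3 - <<'E'
from cell import *
import cv2,numpy as np
np.set_printoptions(precision=4,suppress=True)
s=observe();print(s['time_s'],s['position'],s['tool_rot'],s['finger_gap'])
for c in ['scene','side','wrist']:
    im=snapshot(c);cv2.imwrite(f'pics/{c}0.png',im[:,:,::-1])
    print(c,camera_model(c))
    for l in (['block_long','rack','station'] ):
        print(l,[(np.round(d['box']),round(d['conf'],2)) for d in recognise(c,l)][:5])
E
```

```text
0.0 [0.1531 0.6054 0.2489] [[ 0.9694 -0.2454 -0.0004]
 [-0.2454 -0.9694 -0.0021]
 [ 0.0001  0.0021 -1.    ]] 0.08533190005405954
scene {'camera_matrix': array([[436.1495,   0.    , 321.4236],
       [  0.    , 436.1495, 236.76  ],
       [  0.    ,   0.    ,   1.    ]]), 'view': array([[ 0.6968,  0.7173, -0.0001, -0.3589],
       [-0.406 ,  0.3945,  0.8243,  0.137 ],
       [ 0.5913, -0.5743,  0.5661, -1.4571],
       [ 0.    ,  0.    ,  0.    ,  1.    ]])}
block_long [(array([247., 292., 268., 328.]), 0.96), (array([224., 273., 239., 309.]), 0.94), (array([264., 316., 285., 358.]), 0.8)]
rack [(array([238., 284., 314., 342.]), 0.83)]
station []
side {'camera_matrix': array([[477.2184,   0.    , 318.4559],
       [  0.    , 477.2184, 238.6868],
       [  0.    ,   0.    ,   1.    ]]), 'view': array([[-0.8317, -0.5549,  0.0192,  0.4267],
       [ 0.3712, -0.5301,  0.7624, -0.2781],
       [-0.4129,  0.6412,  0.6468, -1.2067],
       [ 0.    ,  0.    ,  0.    ,  1.    ]])}
block_long [(array([321., 180., 331., 206.]), 0.69), (array([340., 192., 346., 211.]), 0.51), (array([369., 201., 377., 227.]), 0.46)]
rack [(array([316., 204., 356., 244.]), 0.81)]
station [(array([233., 246., 297., 315.]), 0.58)]
wrist {'camera_matrix': array([[393.8027,   0.    , 322.3461],
       [  0.    , 393.8027, 243.8337],
       [  0.    ,   0.    ,   1.    ]]), 'tool_from_camera': array([[-0.0001,  0.9525,  0.3044,  0.0784],
       [ 1.    , -0.    ,  0.0003, -0.0013],
       [ 0.0003,  0.3044, -0.9525, -0.1248],
       [ 0.    ,  0.    ,  0.    ,  1.    ]])}
block_long []
rack []
station []
```

View pics/scene0.png

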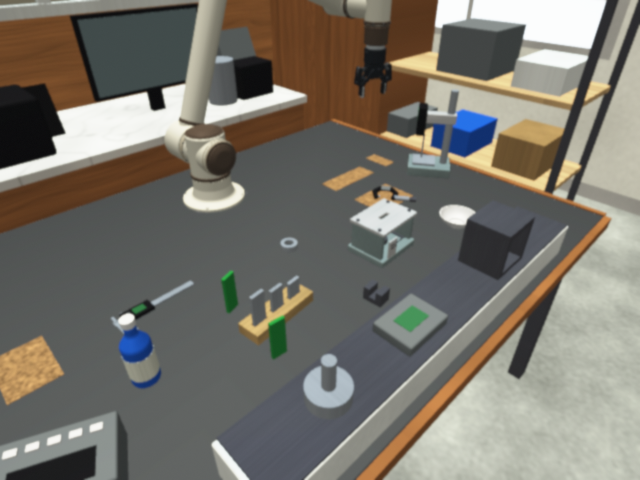

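View pics/side0.png

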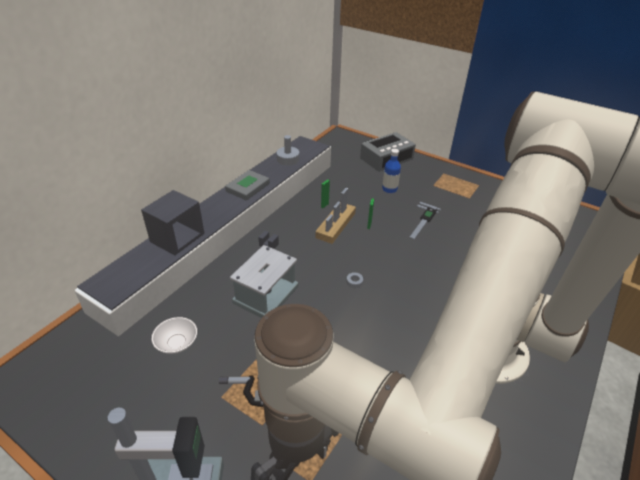

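The scene view shows the rack at about (276,310), with the tallest grey block at its left end (258,307). Green look-alikes stand at (230,291) and (278,337), and the station's slot is at about (384,216). The side view shows the rack at (336,222) and the station at (265,275). I'll enlarge both areas.

```bash
python3 - <<'E'
import cv2,numpy as np
a=cv2.imread('pics/scene0.png');b=cv2.imread('pics/side0.png')
def cr(i,x,y):return cv2.resize(i[y:y+75,x:x+100],None,fx=4,fy=4,interpolation=cv2.INTER_CUBIC)
o=np.vstack([np.hstack([cr(a,225,270),cr(a,335,192)]),np.hstack([cr(b,295,175),cr(b,220,240)])])
cv2.imwrite('pics/crop0.png',o)
E
```

```text
(no output)
```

View pics/crop0.png

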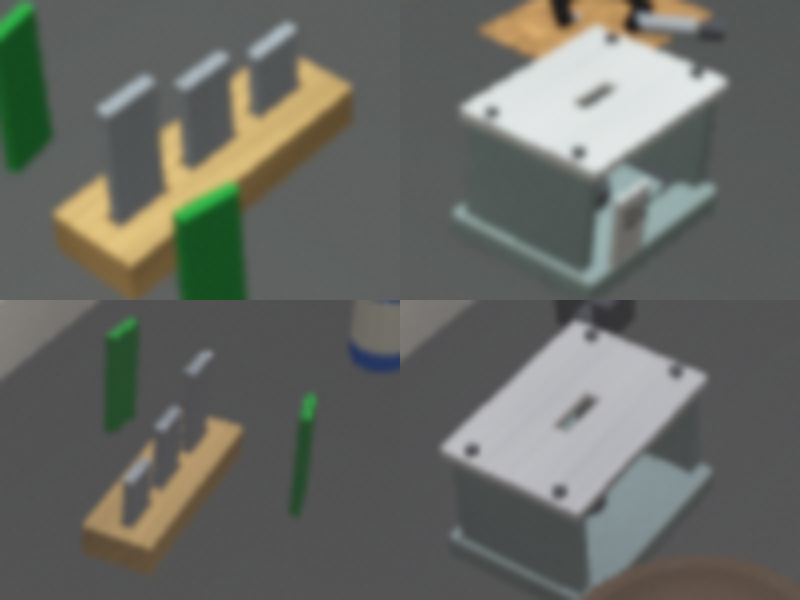

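The crop shows the longest block is the one at the rack's left end in the scene view (top centre ≈ (257,294)). In the side view its top is at about (345,190). The slot is at scene (384,216) and side (264,268).

```bash
cat > h.py <<'E'
import numpy as np
from cell import *
np.set_printoptions(precision=4,suppress=True)
def ray(c,u,v,pose=None):
    m=camera_model(c);K=m['camera_matrix']
    d=np.linalg.inv(K)@[u,v,1];d=d*[1,-1,-1]
    if c=='wrist':
        R,p=pose;T=m['tool_from_camera'];return R@T[:3,:3]@d, R@T[:3,3]+p
    V=m['view'];return V[:3,:3].T@d, -V[:3,:3].T@V[:3,3]
def hit(c,u,v,z,pose=None):
    d,o=ray(c,u,v,pose);return (o+d*(z-o[2])/d[2])[:2]
def ang(a,b): return np.degrees(np.arctan2(*(b-a)[::-1]))
E
python3 - <<'E'
from h import *
S=lambda x,y,z:hit('scene',225+x/4,270+y/4,z)
P=lambda x,y:hit('scene',335+(x-400)/4,192+y/4,.105)
S2=lambda x,y,z:hit('side',295+x/4,175+(y-300)/4,z)
P2=lambda x,y:hit('side',220+(x-400)/4,240+(y-300)/4,.105)
for n,a,b in [('long',S(103,112,.106),S(152,80,.106)),('mid',S(181,88,.086),S(225,58,.086)),('short',S(252,53,.071),S(293,27,.071)),
 ('long2',S2(188,373,.106),S2(210,351,.106)),('mid2',S2(158,427,.086),S2(179,406,.086)),('short2',S2(127,485,.071),S2(149,462,.071))]:
    print(n,(a+b)/2,np.linalg.norm(b-a),ang(a,b))
for q,pts in [(P,[(460,110),(600,25),(727,80),(597,175)]),(P2,[(440,450),(578,320),(707,377),(582,516)])]:
    c=[q(*p) for p in pts];print(np.array(c),np.mean(c,0),[ (np.linalg.norm(c[i]-c[(i+1)%4]),ang(c[i],c[(i+1)%4])) for i in range(4)])
print(P(596,96),P2(577,412))
E
```

```text
long [ 0.5911 -0.2591] 0.033064542958474684 93.50916790717285
mid [ 0.5857 -0.2062] 0.03268878585183478 94.26416631227708
short [ 0.5773 -0.1498] 0.03168099161331378 91.75613537015478
long2 [ 0.5845 -0.2571] 0.03708930652667296 -87.37830516503031
mid2 [ 0.579  -0.2033] 0.033691459280393396 -87.77748069531037
short2 [ 0.569  -0.1436] 0.03448516438404389 -87.13117104214571
[[0.5282 0.0912]
 [0.5207 0.2446]
 [0.6273 0.2472]
 [0.6381 0.0965]] [0.5786 0.1699] [(np.float64(0.15363847435719358), np.float64(92.82168165910517)), (np.float64(0.10663473864820958), np.float64(1.367561642103071)), (np.float64(0.15105736154257676), np.float64(-85.86694727908989)), (np.float64(0.11005749188618576), np.float64(-177.22274375129237))]
[[0.6225 0.2518]
 [0.6296 0.1007]
 [0.5215 0.0967]
 [0.511  0.2451]] [0.5712 0.1736] [(np.float64(0.151297679702208), np.float64(-87.30991584239328)), (np.float64(0.10814959672814536), np.float64(-177.9094174863996)), (np.float64(0.14875320862798755), np.float64(94.05857614923328)), (np.float64(0.11170574377203737), np.float64(3.436564066157189))]
[0.579  0.1683] [0.5722 0.1736]
```

Emit:
send_rows(
  moves="0 0 0 0 0 0.17;0 0 0 0 0 0.17;0 0 0 0 0 0.17;0 0 0 0 0 0.17",
  claw=0,
)

```text
time_s: 1.1
position: [0.1533, 0.6059, 0.25]
tool_rot: [[0.595, -0.804, -0.0], [-0.804, -0.595, 0.0], [-0.0, 0.0, -1.0]]
wrist_force: [0.6, -0.1, -0.1]
finger_gap: 0.085
grip_force: 0.0
```

Emit:
send_rows(
  moves="0 0 0 0 0 0.17;0 0 0 0 0 0.17;0 0 0 0 0 0.17;0 0 0 0 0 0",
)

```text
time_s: 1.6
position: [0.1533, 0.6059, 0.25]
tool_rot: [[0.135, -0.991, -0.0], [-0.991, -0.135, -0.0], [0.0, 0.0, -1.0]]
wrist_force: [-0.0, 0.7, -0.9]
finger_gap: 0.0856
grip_force: 0.0
```

```bash
python3 - <<'E'
from h import *
s=observe();print(s['qpos'],s['position'],s['tool_rot'])
for u,v in [(228.75,274),(277,320)]: print('green',hit('scene',u,v,.1))
for u,v in [(326.5,182),(372,199)]: print('green2',hit('side',u,v,.1))
E
```

```text
[ 1.5816  0.3847  0.0079 -0.     -1.194  -1.4466] [0.1533 0.6059 0.25  ] [[ 0.1345 -0.9909 -0.    ]
 [-0.9909 -0.1345 -0.    ]
 [ 0.      0.     -1.    ]]
green [ 0.4897 -0.2602]
green [ 0.6726 -0.2731]
green2 [ 0.6644 -0.2719]
green2 [ 0.493  -0.2742]
```

Emit:
send_rows(
  moves="0.057 -0.02 0 0 0 0;0.057 -0.02 0 0 0 0;0.057 -0.02 0 0 0 0;0.057 -0.02 0 0 0 0;0.057 -0.02 0 0 0 0",
)

```text
time_s: 2.22
position: [0.2907, 0.3349, 0.2504]
tool_rot: [[0.137, -0.991, 0.001], [-0.991, -0.137, 0.001], [-0.001, -0.001, -1.0]]
wrist_force: [0.2, 0.2, 0.7]
finger_gap: 0.0855
grip_force: 0.0
```

Emit:
send_rows(
  moves="0.057 -0.02 0 0 0 0;0.057 -0.02 0 0 0 0;0.057 -0.02 0 0 0 0;0.057 -0.02 0 0 0 0;0.057 -0.02 0 0 0 0",
)

```text
time_s: 2.85
position: [0.4278, 0.0657, 0.2506]
tool_rot: [[0.136, -0.991, 0.002], [-0.991, -0.136, 0.001], [-0.001, -0.002, -1.0]]
wrist_force: [1.7, 1.0, 0.5]
finger_gap: 0.0856
grip_force: 0.0
```

Emit:
send_rows(
  moves="0.057 -0.02 0 0 0 0;0.057 -0.02 0 0 0 0;0.057 -0.02 0 0 0 0;0.057 -0.02 0 0 0 0;0.057 -0.02 0 0 0 0",
)

```text
time_s: 3.48
position: [0.5648, -0.2038, 0.2502]
tool_rot: [[0.136, -0.991, 0.001], [-0.991, -0.136, -0.0], [0.0, -0.001, -1.0]]
wrist_force: [0.4, 1.3, -0.1]
finger_gap: 0.0852
grip_force: 0.0
```

Emit:
send_rows(
  moves="0.057 -0.018 0 0 0 0;0 0 0 0 0 0;0 0 0 0 0 0",
)

```text
time_s: 3.85
position: [0.5891, -0.256, 0.2495]
tool_rot: [[0.134, -0.991, -0.001], [-0.991, -0.134, 0.0], [-0.001, 0.001, -1.0]]
wrist_force: [0.4, -0.6, 0.2]
finger_gap: 0.0857
grip_force: 0.0
```

```bash
python3 - <<'E'
from h import *
import cv2
s=observe();print(s['time_s'],s['position'],s['tool_rot'],s['qpos'])
im=snapshot('wrist');cv2.imwrite('pics/w1.png',im[:,:,::-1])
E
```

```text
3.85 [ 0.5891 -0.256   0.2495] [[ 0.1337 -0.991  -0.001 ]
 [-0.991  -0.1337  0.0004]
 [-0.0005  0.0009 -1.    ]] [-0.1587  0.4151  0.0541 -0.0003 -1.2108  0.2928]
```

View pics/w1.png

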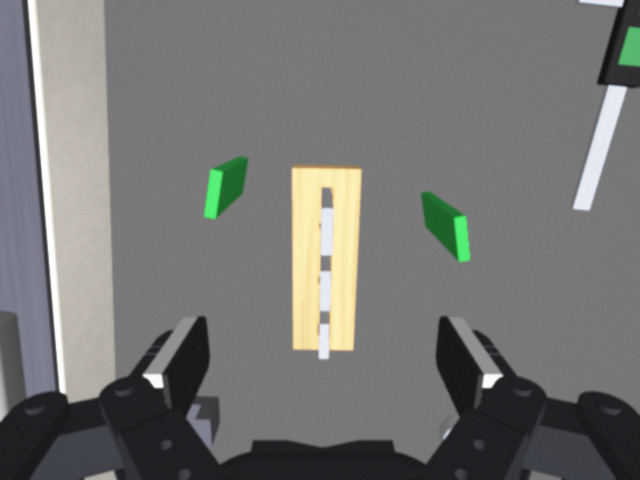

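The wrist view shows the row running vertically, with the long block's top at about (327,232), mid (325,291) and short (323,341). The green ones at (226,187) and (446,227) are clear of the fingers.

```bash
python3 - <<'E'
from h import *
import cv2
s=observe();pose=(s['tool_rot'],s['position'])
im=cv2.imread('pics/w1.png');hsv=cv2.cvtColor(im,cv2.COLOR_BGR2HSV)
m=((hsv[...,2]>150)&(hsv[...,1]<60)).astype('uint8')
n,l,st,c=cv2.connectedComponentsWithStats(m)
for i in range(1,n):
    x,y,w,h,a=st[i]
    if 300<x<350 and a>60:
        (cx,cy),(ww,hh),an=cv2.minAreaRect(np.argwhere(l==i)[:,::-1].astype('float32'))
        z={True:.106}.get(cy<260,.086 if cy<320 else .071)
        p=hit('wrist',cx,cy,z,pose);R=pose[0]
        print(st[i],cx,cy,ww,hh,an,p,'tool delta',R.T[:2]@np.r_[p-pose[1][:2],0])
        q=cv2.boxPoints(((cx,cy),(ww,hh),an));w=[hit('wrist',*k,z,pose) for k in q];print([ (np.linalg.norm(w[k]-w[k-1]),ang(w[k-1],w[k])) for k in range(4)])
m=((hsv[...,0]>8)&(hsv[...,0]<30)&(hsv[...,1]>80)).astype('uint8');m[:,:280]=0;m[:,380:]=0
ys=[200,230,260,290,320,340]
for e in (0,-1):
    pts=[hit('wrist',np.flatnonzero(m[y])[e],y,.028,pose) for y in ys]
    print(pts[0],pts[-1],ang(pts[0],pts[-1]))
E
```

```text
[320 205  15  53 693] 326.9999694824219 231.0 13.999998092651367 51.99999237060547 0.0 [ 0.5868 -0.2561] tool delta [0.0004 0.0024]
[(np.float64(0.010144744562499428), np.float64(7.715920474015592)), (np.float64(0.03835320074409836), np.float64(-82.38550685971917)), (np.float64(0.009729053526539553), np.float64(-172.28302579854983)), (np.float64(0.0383548964939544), np.float64(98.23547745625505))]
[319 269  13  51 528] 325.0 294.0 50.0 12.0 90.0 [ 0.5801 -0.1983] tool delta [-0.0578  0.0012]
[(np.float64(0.04396541640724105), np.float64(-82.42986211358944)), (np.float64(0.009435345717632668), np.float64(-172.28433560856996)), (np.float64(0.04396646938392266), np.float64(98.10241553805864)), (np.float64(0.009843789064412807), np.float64(7.71454010585048))]
[305 323  27  37 437] 323.7752380371094 340.91748046875 24.450008392333984 35.55748748779297 28.300756454467773 [ 0.574  -0.1464] tool delta [-0.11    0.0004]
[(np.float64(0.02256278424183324), np.float64(-24.270743156719575)), (np.float64(0.03449965053980382), np.float64(-108.01623243953513)), (np.float64(0.02190952070485484), np.float64(156.63955598279807)), (np.float64(0.03492252903805826), np.float64(72.99151313317375))]
[ 0.6178 -0.2586] [ 0.601  -0.1171] 96.77625540676938
[ 0.5585 -0.2666] [ 0.5413 -0.1252] 96.92249269017935
```

Emit:
send_rows(
  moves="0 0.002 0.05 0 0 0.015;0 0 0.05 0 0 0;0 0 0.04 0 0 0;0 0 0.02 0 0 0;0 0 0 0 0 0",
)

```text
time_s: 4.53
position: [0.5864, -0.2546, 0.0891]
tool_rot: [[0.12, -0.993, -0.003], [-0.993, -0.12, 0.001], [-0.001, 0.003, -1.0]]
wrist_force: [0.6, -0.7, 0.3]
finger_gap: 0.0855
grip_force: 0.0
```

Emit:
send_rows(
  moves="0 0 0 0 0 0;0 0 0 0 0 0;0 0 0 0 0 0;0 0 0 0 0 0;0 0 0 0 0 0",
  claw=1,
)

```text
time_s: 5.15
position: [0.5871, -0.2563, 0.0905]
tool_rot: [[0.118, -0.993, -0.001], [-0.993, -0.118, -0.0], [0.0, 0.001, -1.0]]
wrist_force: [-1.6, -0.6, 3.7]
finger_gap: 0.0085
grip_force: 58.8
```

Emit:
send_rows(
  moves="0 0 0 0 0 0;0 0 0 0 0 0",
)

```text
time_s: 5.4
position: [0.5872, -0.2563, 0.0905]
tool_rot: [[0.118, -0.993, -0.001], [-0.993, -0.118, -0.0], [0.0, 0.001, -1.0]]
wrist_force: [-3.0, 0.1, 5.7]
finger_gap: 0.0082
grip_force: 59.1
```

Emit:
send_rows(
  moves="0 0 -0.02 0 0 0;0 0 -0.04 0 0 0;0 0 -0.05 0 0 0;0 0 -0.05 0 0 0.066;0 0 -0.01 0 0 0",
)

```text
time_s: 6.02
position: [0.5891, -0.2564, 0.2633]
tool_rot: [[0.052, -0.999, 0.008], [-0.999, -0.052, -0.001], [0.002, -0.007, -1.0]]
wrist_force: [-0.1, 1.0, -2.7]
finger_gap: 0.008
grip_force: 58.8
```

Emit:
send_rows(
  moves="-0.05 -0.001 0 0 0 0;-0.055 -0.001 0 0 0 0;-0.055 -0.001 0 0 0 0;-0.055 -0.001 0 0 0 0;-0.055 -0.001 0 0 0 0",
)

```text
time_s: 6.65
position: [0.5772, 0.0157, 0.2574]
tool_rot: [[0.052, -0.999, -0.004], [-0.999, -0.052, 0.0], [-0.001, 0.004, -1.0]]
wrist_force: [0.5, -0.1, -1.7]
finger_gap: 0.0083
grip_force: 58.7
```

Emit:
send_rows(
  moves="-0.055 -0.001 0 0 0 0;-0.055 -0.001 0 0 0 0;-0.055 0 0 0 0 0;-0.055 0 0 0 0 0;0 0 0 0 0 0",
)

```text
time_s: 7.28
position: [0.5677, 0.2372, 0.2566]
tool_rot: [[0.057, -0.998, -0.004], [-0.998, -0.057, -0.001], [0.001, 0.004, -1.0]]
wrist_force: [-0.5, -1.2, -2.5]
finger_gap: 0.0084
grip_force: 58.7
```

Emit:
send_rows(
  moves="0 0 0 0 0 0;0 0 0 0 0 0",
)

```text
time_s: 7.52
position: [0.5688, 0.2324, 0.2591]
tool_rot: [[0.051, -0.999, -0.001], [-0.999, -0.051, -0.001], [0.001, 0.002, -1.0]]
wrist_force: [0.1, -0.4, -3.2]
finger_gap: 0.0085
grip_force: 58.7
```

```bash
python3 - <<'E'
from h import *
import cv2
s=observe();print(s['time_s'],s['position'],s['tool_rot'],s['finger_gap'])
np.savez('w2.npz',R=s['tool_rot'],p=s['position'])
im=snapshot('wrist');cv2.imwrite('pics/w2.png',im[:,:,::-1])
E
```

```text
7.525 [0.5688 0.2324 0.2591] [[ 0.0507 -0.9987 -0.0015]
 [-0.9987 -0.0507 -0.0008]
 [ 0.0007  0.0015 -1.    ]] 0.008512603836869142
```

View pics/w2.png

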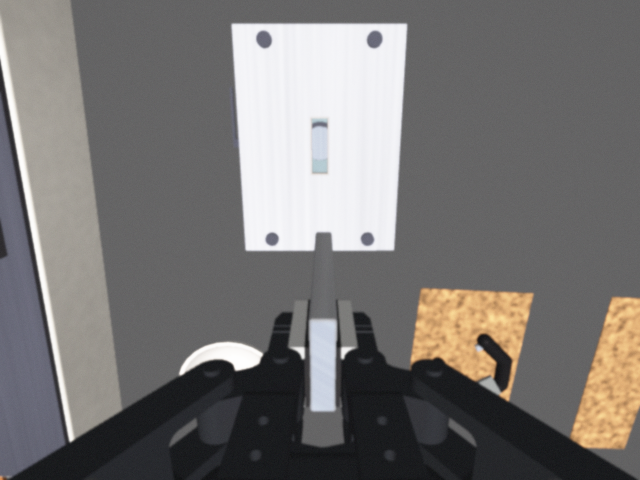

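The wrist view shows the slot at about (320,146) in the guard plate and the held block at column 323, its foot edge at row 233 and top at row 365. Next I measure both to sub-pixel.

```bash
python3 - <<'E'
from h import *
import cv2
f=np.load('w2.npz');R,p=f['R'],f['p'];pose=(R,p)
g=cv2.imread('pics/w2.png').astype(float);G=g[...,2]
def edges(a,lo,hi,n=2):
    d=np.diff(a[lo:hi]);i=np.argsort(-abs(d))[:8];return sorted((int(k+lo),int(d[k])) for k in i)
print('slot cols',edges(G[130:165].mean(0),300,342));print('slot rows',edges(G[:,316:324].mean(1),105,190))
print('foot rows',edges(G[:,320:327].mean(1),222,245))
for r in (240,255,280,305):print('blk',r,edges(G[r-1:r+2].mean(0),300,345))
for r in (330,370,400):print('top',r,edges(G[r-1:r+2].mean(0),300,345))
print('top rows',edges(G[:,318:328].mean(1),305,425))
for r in (50,100,150,200,240):
    a=G[r-1:r+2].mean(0);print(r,edges(a,225,260)[:],edges(a,385,412))
T=camera_model('wrist')['tool_from_camera']
def proj(t): # tool pt -> px
    c=np.linalg.inv(T)@np.r_[t,1];K=camera_model('wrist')['camera_matrix'];q=K@[c[0],-c[1],-c[2]];return q[:2]/q[2]
for t in [(.0175,-.0045,.0845),(.0175,.0045,.0845),(.0175,-.0045,-.0155),(.0175,.0045,-.0155),(-.0175,-.0045,-.0155),(-.0175,.0045,-.0155)]:print(t,proj(t))
E
```

```text
slot cols [(309, -6), (310, -11), (311, -13), (312, -3), (326, 9), (327, 13), (328, 8), (329, 3)]
slot rows [(117, -18), (118, -20), (120, -22), (121, -28), (125, 36), (126, 29), (172, 22), (173, 26)]
foot rows [(229, -4), (230, -21), (231, -51), (232, -43), (233, -14), (234, -3), (237, 1), (238, -1)]
blk 240 [(313, -17), (314, -57), (315, -50), (316, -8), (329, 9), (330, 36), (331, 53), (332, 25)]
blk 255 [(301, -1), (311, -2), (313, -3), (314, 2), (315, 3), (320, 2), (322, 2), (332, -5)]
blk 280 [(304, 2), (305, -2), (310, -2), (311, -4), (313, 5), (315, -2), (317, 3), (342, -2)]
blk 305 [(306, -22), (307, -33), (309, 25), (310, 12), (334, -11), (335, -19), (337, 27), (338, 18)]
top 330 [(305, -35), (307, 45), (308, 52), (309, 34), (335, -33), (336, -56), (337, -47), (339, 32)]
top 370 [(308, 28), (309, 47), (310, 35), (311, 14), (333, -17), (334, -40), (335, -48), (336, -28)]
top 400 [(303, 22), (308, 22), (309, 46), (310, 43), (334, -46), (335, -46), (340, -22), (341, -23)]
top rows [(317, 24), (318, 30), (319, 21), (320, 10), (409, -16), (410, -35), (411, -34), (412, -14)]
50 [(
[... 477 characters left out ...]
, (397, -7), (398, -33), (399, -56), (400, -33), (401, -6)]
200 [(228, -1), (233, -1), (236, 1), (239, 4), (240, 17), (241, 56), (242, 50), (243, 12)] [(393, -2), (394, -7), (395, -30), (396, -54), (397, -39), (398, -5), (399, -1), (402, 2)]
240 [(234, 3), (235, -3), (241, 2), (242, 8), (243, 40), (244, 54), (245, 30), (246, 5)] [(391, -3), (392, -11), (393, -46), (394, -49), (395, -25), (396, -3), (400, 1), (408, 3)]
(0.0175, -0.0045, 0.0845) [315.7015 230.7212]
(0.0175, 0.0045, 0.0845) [332.0001 230.7201]
(0.0175, -0.0045, -0.0155) [310.4978 318.6819]
(0.0175, 0.0045, -0.0155) [339.4988 318.6806]
(-0.0175, -0.0045, -0.0155) [311.4584 411.4723]
(-0.0175, 0.0045, -0.0155) [338.1318 411.4717]
```

```bash
cat >> h.py <<'E'
import cv2
def track(fn,rng=(50,240),slot=(312,326,105,190)): pass
E
python3 - <<'E'
from h import *
f=np.load('w2.npz');R,p=f['R'],f['p'];pose=(R,p)
def e(a,lo,hi,s):
    d=np.clip(s*np.diff(a[lo:hi]),0,None);d[d<.3*d.max()]=0;return lo+.5+(np.arange(len(d))*d).sum()/d.sum()
G=cv2.imread('pics/w2.png').astype(float)[...,2]
L=[];Rr=[]
for r in range(30,245,5):
    a=G[r];L.append(hit('wrist',e(a,226,256,1),r,.105,pose));Rr.append(hit('wrist',e(a,385,412,-1),r,.105,pose))
L=np.array(L);Rr=np.array(Rr);M=(L+Rr)/2
for q in(L,Rr,M):
    k=np.polyfit(q[:,1],q[:,0],1);print('yaw of y axis from +y',np.degrees(np.arctan(-k[0])),'x at .17',np.polyval(k,.17))
print('width',np.linalg.norm(L-Rr,axis=1).mean())
t,b=e(G[:,316:324].mean(1),112,120,-1),e(G[:,316:324].mean(1),165,180,1)
l,r=e(G[130:165].mean(0),305,315,-1),e(G[130:165].mean(0),322,333,1)
A,B=hit('wrist',(l+r)/2,t,.105,pose),hit('wrist',(l+r)/2,b,.105,pose)
P1,P2=e(G[:,340:360].mean(1),15,30,1),e(G[:,340:360].mean(1),240,262,-1)
C,D=hit('wrist',(l+r)/2,P1,.105,pose),hit('wrist',(l+r)/2,P2,.105,pose)
print('slot',l,r,t,b,A,B,(A+B)/2,np.linalg.norm(A-B),'plate mid',(C+D)/2,np.linalg.norm(C-D))
s=(A+B)/2; print('tool delta slot',R.T[:2]@np.r_[s-p[:2],0], 'plate mid',R.T[:2]@np.r_[(C+D)/2-p[:2],0])
E
```

```text
yaw of y axis from +y 2.8844635850344726 x at .17 0.6303364499817526
yaw of y axis from +y 2.8993352155692307 x at .17 0.5191320435793303
yaw of y axis from +y 2.891905542202387 x at .17 0.5747346116660744
width 0.11106245785296931
slot 310.7545620437956 327.45421245421244 117.78571428571429 173.30631578947367 [0.5755 0.1556] [0.5737 0.1928] [0.5746 0.1742] 0.03719061895978332 plate mid [0.5745 0.1744] 0.15122121514208856
tool delta slot [ 0.0584 -0.0028] plate mid [ 0.0582 -0.0028]
```

Emit:
send_rows(
  moves="0.01 -0.0013 0.03 0 0 0;0.0091 -0.0012 0.02 0 0 0;0 0 0.0116 0 0 0;0 0 0 0 0 0;0 0 0 0 0 0",
)

```text
time_s: 8.2
position: [0.5731, 0.215, 0.1995]
tool_rot: [[0.052, -0.999, 0.002], [-0.999, -0.052, 0.001], [-0.001, -0.002, -1.0]]
wrist_force: [0.6, 0.6, -2.3]
finger_gap: 0.0079
grip_force: 58.6
```

```bash
python3 - <<'E'
from h import *
s=observe();print(s['time_s'],s['position'],s['tool_rot'],s['wrist_force'])
np.savez('w3.npz',R=s['tool_rot'],p=s['position'])
im=snapshot('wrist');cv2.imwrite('pics/w3.png',im[:,:,::-1])
cv2.imwrite('pics/w3c.png',cv2.resize(im[90:290,222:422,::-1],None,fx=3,fy=3,interpolation=cv2.INTER_CUBIC))
E
```

```text
8.2 [0.5731 0.215  0.1995] [[ 0.0522 -0.9986  0.002 ]
 [-0.9986 -0.0522  0.0009]
 [-0.0008 -0.002  -1.    ]] [ 0.596   0.5582 -2.3421]
```

View pics/w3c.png

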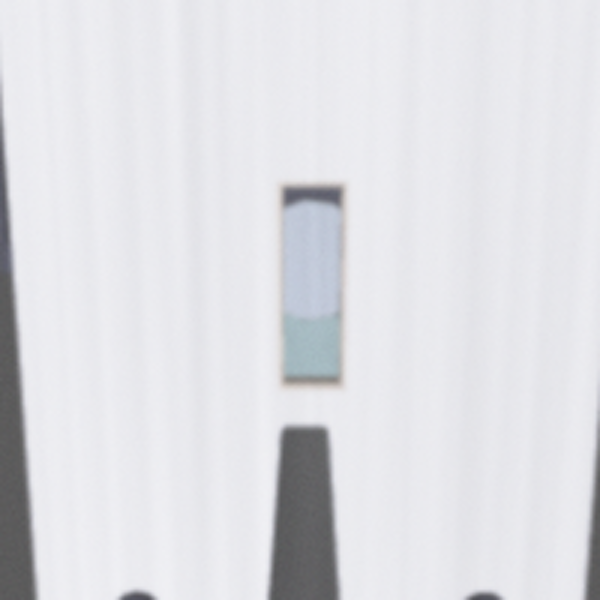

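The crop shows the slot spanning columns 280–344 and rows 184–386. The block's foot edge is at row 428, columns 282–328, slightly left of the slot's centre.

```bash
python3 - <<'E'
from h import *
f=np.load('w3.npz');R,p=f['R'],f['p'];pose=(R,p)
def tl(u,v,z):
    q=hit('wrist',u,v,z,pose);return R.T[:2]@np.r_[q-p[:2],z-p[2]]
def e(a,lo,hi,s):
    d=np.clip(s*np.diff(a[lo:hi]),0,None);d[d<.3*d.max()]=0;return lo+.5+(np.arange(len(d))*d).sum()/d.sum()
G=cv2.imread('pics/w3.png').astype(float)[...,0]  # blue
G2=cv2.imread('pics/w3.png').astype(float)[...,2]
for g in(G,G2):
  for r in (158,175,190,205,214):
    a=g[r-1:r+2].mean(0);l,rr=e(a,308,322,-1),e(a,328,345,1);print('slot',r,round(l,2),round(rr,2),tl(l,r,.105),tl(rr,r,.105),(tl(l,r,.105)+tl(rr,r,.105))/2)
  c=g[:,320:332].mean(1);t,b=e(c,145,157,-1),e(c,208,224,1);print(t,b,tl(326,t,.105),tl(326,b,.105))
  zf=p[2]-.0845
  c=g[:,319:328].mean(1);t=e(c,225,242,-1)
  for r in (237,240,245):
    a=g[r];l,rr=e(a,308,323,-1),e(a,325,340,1);print('foot',l,rr,(l+rr)/2,tl(l,r,zf),tl(rr,r,zf))
  print('foot edge',t,tl(324,t,zf))
E
```

```text
slot 158 315.03 336.39 [ 0.056  -0.0048] [0.056  0.0068] [0.056 0.001]
slot 175 314.43 336.92 [ 0.0467 -0.0052] [0.0467 0.0072] [0.0467 0.001 ]
slot 190 314.43 336.42 [ 0.0384 -0.0053] [0.0384 0.007 ] [0.0384 0.0009]
slot 205 314.69 336.29 [ 0.0298 -0.0052] [0.0298 0.0071] [0.0298 0.0009]
slot 214 315.03 336.2 [ 0.0246 -0.005 ] [0.0246 0.0071] [0.0246 0.001 ]
151.2801788375559 218.03832116788323 [0.0595 0.0012] [0.0222 0.0013]
foot 314.73387096774195 331.06390977443607 322.898890371089 [ 0.0139 -0.0051] [0.0139 0.004 ]
foot 314.7442748091603 331.48333333333335 323.1138040712468 [ 0.0121 -0.0051] [0.0121 0.0042]
foot 314.49242424242425 331.599173553719 323.04579889807167 [ 0.0092 -0.0052] [0.0092 0.0043]
foot edge 231.61501901140684 [0.017  0.0001]
slot 158 315.52 335.91 [ 0.056  -0.0046] [0.056  0.0066] [0.056 0.001]
slot 175 315.07 336.36 [ 0.0467 -0.0049] [0.0467 0.0069] [0.0467 0.001 ]
slot 190 315.06 336.17 [ 0.0384 -0.0049] [0.0384 0.0069] [0.0384 0.001 ]
slot 205 315.94 335.48 [ 0.0298 -0.0045] [0.0298 0.0066] [0.0298 0.0011]
slot 214 315.83 335.52 [ 0.0246 -0.0046] [0.0246 0.0067] [0.0246 0.0011]
151.8472128945601 217.7650142993327 [0.0592 0.0012] [0.0224 0.0013]
foot 314.6869918699187 331.0984848484849 322.89273835920176 [ 0.0139 -0.0051] [0.0139 0.004 ]
foot 314.72137404580155 331.51680672268907 323.1190903842453 [ 0.0121 -0.0051] [0.0121 0.0043]
foot 314.46031746031747 331.64406779661016 323.0521926284638 [ 0.0092 -0.0052] [0.0092 0.0044]
foot edge 231.58477842003853 [0.017  0.0001]
```

Emit:
send_rows(
  moves="0.0205 0.0008 0 0 0 0;0.0205 0.0008 0 0 0 0;0 0 0 0 0 0;0 0 0 0 0 0;0 0 0 0 0 0",
)

```text
time_s: 8.88
position: [0.573, 0.1737, 0.1985]
tool_rot: [[0.052, -0.999, 0.0], [-0.999, -0.052, 0.0], [-0.0, -0.0, -1.0]]
wrist_force: [-0.0, 0.2, -3.4]
finger_gap: 0.0084
grip_force: 58.7
```

```bash
python3 - <<'E'
from h import *
s=observe();print(s['time_s'],s['position'],s['tool_rot'],s['wrist_force'])
R=s['tool_rot'];print('correction tool',R.T@np.r_[np.array([.5738,.1737])-s['position'][:2],0])
E
```

```text
8.875 [0.573  0.1737 0.1985] [[ 0.0521 -0.9986  0.0002]
 [-0.9986 -0.0521  0.0002]
 [-0.0002 -0.0002 -1.    ]] [-0.0259  0.1838 -3.3656]
correction tool [ 0.0001 -0.0008  0.    ]
```

Emit:
send_rows(
  moves="0 -0.0008 0.003 0 0 0;0 0 0.003 0 0 0;0 0 0 0 0 0;0 0 0 0 0 0",
)

```text
time_s: 9.38
position: [0.5738, 0.1737, 0.1924]
tool_rot: [[0.052, -0.999, -0.0], [-0.999, -0.052, -0.0], [0.0, 0.0, -1.0]]
wrist_force: [0.4, 0.2, -3.1]
finger_gap: 0.0079
grip_force: 58.7
```

```bash
python3 - <<'E'
from h import *
s=observe();print(s['time_s'],s['position'],s['tool_rot'][:,2],s['wrist_force'])
im=snapshot('wrist')[150:300,242:402,::-1];b=snapshot('side')[225:315,215:325,::-1]
f=lambda i:cv2.resize(i,(400,375),interpolation=cv2.INTER_CUBIC)
cv2.imwrite('pics/w4.png',np.hstack([f(im),f(b)]))
E
```

```text
9.375 [0.5738 0.1737 0.1924] [-0.     -0.0001 -1.    ] [ 0.4246  0.2379 -3.0743]
```

View pics/w4.png

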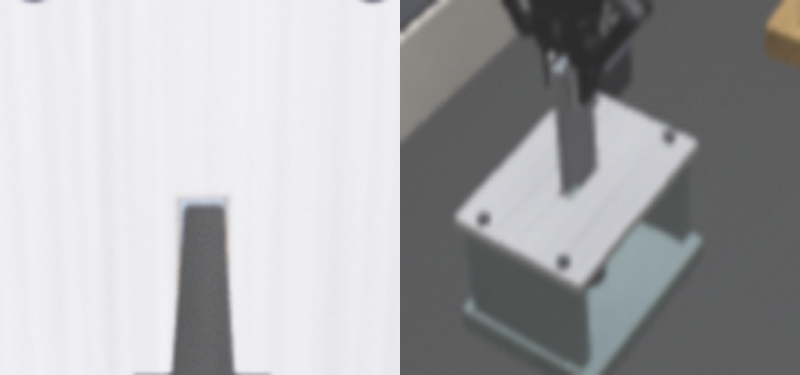

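The foot sits centred over the slot: in the wrist crop the slot spans columns 179–229 and the foot 184–226. I'll descend gently.

Emit:
send_rows(
  moves="0 0 0.002 0 0 0;0 0 0.002 0 0 0;0 0 0.002 0 0 0;0 0 0 0 0 0",
)

```text
time_s: 9.98
position: [0.5736, 0.1735, 0.1861]
tool_rot: [[0.052, -0.999, -0.001], [-0.999, -0.052, -0.0], [0.0, 0.001, -1.0]]
wrist_force: [-1.0, -0.0, -3.4]
finger_gap: 0.0082
grip_force: 58.7
```

Emit:
send_rows(
  moves="0 0 0.004 0 0 0;0 0 0.004 0 0 0;0 0 0.004 0 0 0;0 0 0 0 0 0;0 0 0 0 0 0",
)

```text
time_s: 10.6
position: [0.5739, 0.1737, 0.1745]
tool_rot: [[0.052, -0.999, 0.0], [-0.999, -0.052, -0.0], [0.0, -0.0, -1.0]]
wrist_force: [-0.3, -0.1, -3.6]
finger_gap: 0.0084
grip_force: 58.7
```

Emit:
send_rows(
  moves="0 0 0.004 0 0 0;0 0 0.004 0 0 0;0 0 0.004 0 0 0;0 0 0.003 0 0 0;0 0 0 0 0 0",
)

```text
time_s: 11.22
position: [0.5736, 0.1735, 0.159]
tool_rot: [[0.052, -0.999, -0.001], [-0.999, -0.052, -0.0], [0.0, 0.001, -1.0]]
wrist_force: [-0.2, 0.2, -2.6]
finger_gap: 0.0081
grip_force: 58.7
```

Emit:
send_rows(
  moves="0 0 0.003 0 0 0;0 0 0.003 0 0 0;0 0 0.003 0 0 0;0 0 0 0 0 0;0 0 0 0 0 0",
)

```text
time_s: 11.85
position: [0.5739, 0.1737, 0.1509]
tool_rot: [[0.052, -0.999, 0.001], [-0.999, -0.052, 0.0], [-0.0, -0.001, -1.0]]
wrist_force: [-1.7, 0.1, 0.2]
finger_gap: 0.0084
grip_force: 59.3
```

Emit:
send_rows(
  moves="0 0 0.002 0 0 0;0 0 0.002 0 0 0;0 0 0.002 0 0 0;0 0 0 0 0 0;0 0 0 0 0 0",
)

```text
time_s: 12.48
position: [0.5739, 0.1737, 0.1447]
tool_rot: [[0.052, -0.999, 0.001], [-0.999, -0.052, 0.0], [-0.0, -0.001, -1.0]]
wrist_force: [-0.8, -0.3, 3.8]
finger_gap: 0.0083
grip_force: 59.8
```

Emit:
send_rows(
  moves="0 0 0.001 0 0 0;0 0 0.001 0 0 0;0 0 0 0 0 0;0 0 0 0 0 0;0 0 0 0 0 0",
)

```text
time_s: 13.1
position: [0.5739, 0.1737, 0.1426]
tool_rot: [[0.052, -0.999, 0.001], [-0.999, -0.052, 0.0], [-0.0, -0.001, -1.0]]
wrist_force: [-0.3, 0.6, 5.0]
finger_gap: 0.0084
grip_force: 59.9
```

```bash
python3 - <<'E'
from h import *
s=observe();print(s['time_s'],s['position'],s['wrist_force'],s['grip_force'])
a=snapshot('scene')[170:270,335:425,::-1];b=snapshot('side')[225:315,215:325,::-1]
f=lambda i,w,h:cv2.resize(i,(w,h),interpolation=cv2.INTER_CUBIC)
cv2.imwrite('pics/w5.png',np.hstack([f(a,480,533),f(b,320,533)]))
E
```

```text
13.1 [0.5739 0.1737 0.1426] [-0.2528  0.6061  4.9589] 59.921536445617676
```

View pics/w5.png

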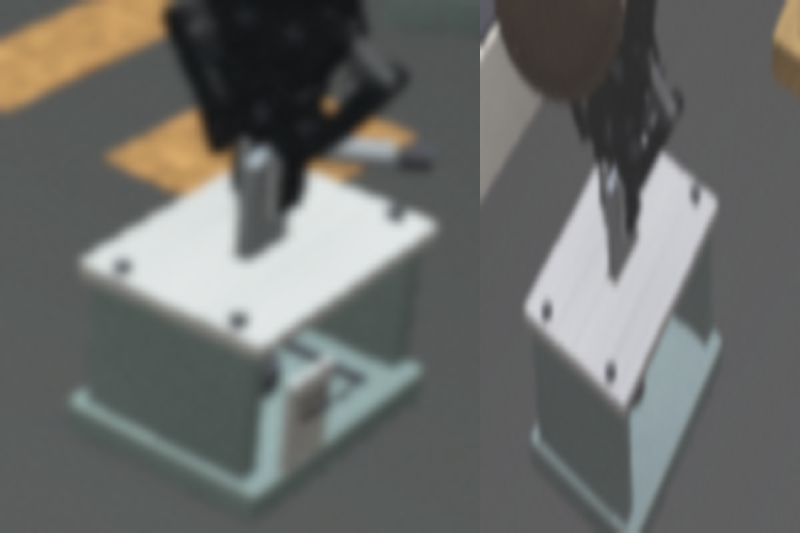

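The block stands upright in the slot and the probe is pressed. Position gives a push of about 11.9 mm and force about 13 mm, both well between the lines. The pointer itself is too small to read here. I'm handing in.

```bash
python3 -c "
from cell import *
print(close_job())"
```

```text
the job is handed in; nothing more can be done
None
```

I handed the job in with the longest block gripped upright in the slot, pressing the probe about 12–13 mm; that depth comes from arm height and wrist force, as the pointer was too small to read, and no verdict came back.

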